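# Put the mixed-up hardener bottles back in their own resin kits

### The job

The hardener bottles of the four casting-resin kits have been put back in the wrong kits: move them so that each bottle stands upright in the bottle bay of the tray that holds the resin tin of its own colour. Hardener drips, so never stand a bottle on the bare bench (park one in the empty grey tray when you need a free spot) and do not tip one over. Leave the clay bust where it stands.

Things in the scene. Friction and masses are not known exactly. Their poses are not given: they have to be found in the camera images.
- bottle_red: hardener bottle, red screw cap and red label band: closed, white plastic, loose, upright, 0.10 to 0.20 kg. Body 44 mm across, straight up to 73 mm above the foot, then sloping in to the cap, 31 mm across, flat top at 106 mm. Hold it from above round the body, TCP 65 mm above the foot. Origin: centre of the foot; z up along the bottle.
- bottle_blue: hardener bottle, blue screw cap and blue label band: closed, white plastic, loose, upright, 0.10 to 0.20 kg. Body 44 mm across, straight up to 73 mm above the foot, then sloping in to the cap, 31 mm across, flat top at 106 mm. Hold it from above round the body, TCP 65 mm above the foot. Origin: centre of the foot; z up along the bottle.
- bottle_yellow: hardener bottle, yellow screw cap and yellow label band: closed, white plastic, loose, upright, 0.10 to 0.20 kg. Body 44 mm across, straight up to 73 mm above the foot, then sloping in to the cap, 31 mm across, flat top at 106 mm. Hold it from above round the body, TCP 65 mm above the foot. Origin: centre of the foot; z up along the bottle.
- bottle_green: hardener bottle, green screw cap and green label band: closed, white plastic, loose, upright, 0.10 to 0.20 kg. Body 44 mm across, straight up to 73 mm above the foot, then sloping in to the cap, 31 mm across, flat top at 106 mm. Hold it from above round the body, TCP 65 mm above the foot. Origin: centre of the foot; z up along the bottle.
- kit_red: red kit: fixed grey two-bay tray, 164 x 80 mm, a red resin tin (red lid and band, 70 mm across, top at 89 mm) fixed in one bay, the other for its bottle. Origin: centre of the underside, on the bench; x towards the bottle bay, y across, z up. Bottle bay centre at (+42, 0) mm, tin axis (-41, 0). Bay 74 x 74 mm inside, floor 5 mm, walls 14 mm above the bench.
- kit_blue: blue kit: fixed grey two-bay tray, 164 x 80 mm, a blue resin tin (blue lid and band, 70 mm across, top at 89 mm) fixed in one bay, the other for its bottle. Origin: centre of the underside, on the bench; x towards the bottle bay, y across, z up. Bottle bay centre at (+42, 0) mm, tin axis (-41, 0). Bay 74 x 74 mm inside, floor 5 mm, walls 14 mm above the bench.
- kit_yellow: yellow kit: fixed grey two-bay tray, 164 x 80 mm, a yellow resin tin (yellow lid and band, 70 mm across, top at 89 mm) fixed in one bay, the other for its bottle. Origin: centre of the underside, on the bench; x towards the bottle bay, y across, z up. Bottle bay centre at (+42, 0) mm, tin axis (-41, 0). Bay 74 x 74 mm inside, floor 5 mm, walls 14 mm above the bench.
- kit_green: green kit: fixed grey two-bay tray, 164 x 80 mm, a green resin tin (green lid and band, 70 mm across, top at 89 mm) fixed in one bay, the other for its bottle. Origin: centre of the underside, on the bench; x towards the bottle bay, y across, z up. Bottle bay centre at (+42, 0) mm, tin axis (-41, 0). Bay 74 x 74 mm inside, floor 5 mm, walls 14 mm above the bench.
- spare_tray: empty fixed grey single-bay tray, 80 x 80 mm, to park one bottle: inside 74 x 74 mm, floor 5 mm and walls 14 mm above the bench. Origin: centre of the underside, on the bench; x and y along its sides, z up. A clear mixing cup (58 mm across, 52 mm high) stands loose, centred 85 mm from it on its -x side.
- bust: clay bust with a pale blue plaster flange behind it, on an 85 x 98 mm plywood board, 129 mm high overall, 0.7 kg, loose: leave it alone. Origin: centre of the board's underside; face towards +x, z up. It stands in the row among the trays.
Mind the look-alikes: they are no part of the job. What is shaped like the kit_red but purple is not meant.

How it is judged:
By the outcome, as a careful person would: the job done as asked, in the order asked, and still so for the second after the job is handed in, with the robot touching nothing.
It also fails if it takes over 144 s, if anything falls off the work surface, if the arm or the gripper's body presses on something with over 40 N, if the wrist force passes 120 N, or if a joint passes its speed limit or range.

### The arm

A 6-joint arm with a two-finger parallel gripper is mounted at the origin on the work surface. World frame = base frame: x ahead of the robot, y to its left, z up, the work surface at z = 0. Lengths are in m, angles in rad, forces in N, time in s.
With the tool pointing down it reaches from about 0.375 to 0.9 m from the base axis. Payload 3.1 kg.
Tool frame: the origin (TCP) lies between the finger pads, 19 mm behind the fingertips; this is the grasp point; z points along the fingers, y is the line along which they close (so a half turn about z gives the same grasp; the last joint's range is limited). The gripper opens to 87 mm and grips with 3 to 60 N. Pads are 19 mm wide; open, the fingers measure 117 mm over their backs; the gripper's body (75 mm by 190 mm) begins 51 mm behind the grasp point.
Start: joints at [1.153, 0.527, 1.433, -0, 1.181, -0.178], TCP at [0.148, 0.607, 0.241] pointing down, gripper open.
Joint ranges: [-3.08, 3.08], [-0.75, 2.2], [0.22, 2.44], [-1.43, 4.57], [0, 2.65], [-2.85, 2.85]. Speed limits (rad/s): [2.79, 2.79, 3.14, 3.14, 3.14, 3.14].

### API

Orientations are given as a unit quaternion [x, y, z, w].
In Python, from rig import robot gives the robot as it stands.
- The arm moves only by the tool move_arm, never from a script. Its argument "commands" is a list of rows, each an object with "hand": the finger opening in cm, from 0 to 8.7; "travel": the shift along the tool's x, y, z in cm, a list of three; "twist": the turn, a rotation vector about the tool's x, y, z in degrees, a list of three. In form: [{"hand": hand, "travel": [dx, dy, dz], "twist": [wx, wy, wz]}, ...]. A call has 1 to 5 rows; each row shifts and turns the commanded pose from where the row before left it, along the tool's axes as they then stand; what a row does not reach is not made up. A row lasts 1/12 s, in which the tool goes at most 41.7 mm and 7.16 degrees, less where a joint would pass 70% of its speed; a pose out of reach is approached as far as the arm can. A call is refused whole if a number of a shift passes 4.17 or a number of a turn 7.16, either way. A call with a gripper value outside its range is refused whole. The fingers move at their own pace and stop on an object; "force" is the grip in N (left out, the last holds). Time passes only in rows, so rows that do not move let the fingers close. It gives the time, the measured TCP pose, the force, the opening and the grip force at its end, in the units of the state.
- robot.get_obs(): the state, without advancing time (a new reading comes with each control period).
- robot.camera(name): name is "scene" or "side" or "wrist"; returns a dict with "frame" (480x640x3 uint8, red, green, blue), "fov_y" (degrees; the focal length in pixels is half the picture's height over the tangent of half this angle, whatever the lens; pixels are square), "cx", "cy" (the principal point, pixels), "extrinsics" (4x4, takes a point from camera to world coordinates); the wrist camera has in their place "T_tool_cam" (4x4, takes a point from camera to tool coordinates, whose origin is the TCP and whose axes are the flange's). Camera axes: x right, y down, z forward; pixel columns grow to the right and rows downward; lengths in m; the calibration is good to about 2 mm. The wrist camera is an equidistant fisheye: a pixel r from the principal point sees the ray r / f radians off the axis. A picture is of the moment at which its call begins: read the wrist's pose just before it. There is no depth.
- robot.hand_in(): hands the job in; it is judged then, once.
The state is a dict: "time": time; "q": joint angles; "joint_velocities": joint speeds; "joint_torque": joint torques, N m; "position": TCP position; "tool_rot": TCP orientation; "ft_force": force on the tool from outside, world axes, zero at the start; "moment": the same for the moment, N m; "grip_width": finger opening in m; "grip_force": force on a finger pad.
Only numpy, scipy, OpenCV 4.12 (cv2) and the standard library are available. Lean on these libraries where they do the work, as an engineer would, in place of code of your own. Each camera call takes 0.05 s, during which the arm holds its last target. There are 200 camera calls.

## Working session

There is one attempt and no reset: what is moved stays moved. The work goes in short steps, Python scripts to look and compute and a tool call to move; the robot and the scene stay as the last step left them, time stands still between calls to the robot, and variables do not carry over. Pictures are saved under pics/ and viewed, at most 14 in all, crops included, and the job is handed in when it is done.

Besides the shell and the picture viewer there is one more tool, called after "Emit:" as name(argument=value, ...) on one line, values as JSON. move_arm: Moves the arm, as the interface text tells. Its arguments: {"type":"object","properties":{"commands":{"type":"array"},"force":{"type":"number"}},"required":["commands"]}

```bash
mkdir -p pics; ls
python3 - <<'E'
from rig import robot
import cv2,pickle
o=robot.get_obs();print(o)
d={}
for n in("scene","side","wrist"):
    c=robot.camera(n);d[n]=c;cv2.imwrite(f"pics/{n}0.png",c["frame"][:,:,::-1]);print(n,{k:v for k,v in c.items() if k!="frame"})
d['obs']=o
pickle.dump(d,open("c0.pkl","wb"))
E
```

```text
pics
{'time': 0.0, 'q': array([ 1.15245472e+00,  5.28460518e-01,  1.43387388e+00,  1.74858467e-05,
        1.18144992e+00, -1.78498535e-01]), 'joint_velocities': array([ 7.81270029e-04,  6.84204216e-04, -1.98418663e-05,  8.10479400e-05,
       -2.26711563e-04, -1.26503476e-03]), 'joint_torque': array([-1.32773428e-03, -4.40037596e+01, -1.76593351e+01,  6.32504141e-02,
        5.83363348e-02, -1.78885612e-04]), 'position': array([0.14814878, 0.60647458, 0.24028413]), 'tool_rot': array([ 1.19637538e-01,  9.92817032e-01, -1.04502543e-03, -3.29914870e-04]), 'ft_force': array([ 0.56003893, -1.13853581,  0.37299257]), 'moment': array([-0.02098944,  0.00267236, -0.03631774]), 'grip_force': 0.0, 'grip_width': 0.08738694768670345}
scene {'fov_y': 50.27259028951851, 'cx': 316.42248701316566, 'cy': 246.6649567632346, 'extrinsics': array([[ 0.53211565,  0.72049703, -0.44467624,  0.91303674],
       [ 0.84661432, -0.44667324,  0.28935654, -0.3279311 ],
       [ 0.00985555, -0.53044042, -0.84766493,  0.97508995],
       [ 0.        ,  0.        ,  0.        ,  1.        ]])}
side {'fov_y': 48.47454342108135, 'cx': 323.6180824744145, 'cy': 249.6861143285607, 'extrinsics': array([[ 0.79839171, -0.35768157,  0.48439093, -0.06738836],
       [-0.60212547, -0.46897336,  0.64614929, -0.66296699],
       [-0.00394925, -0.80754435, -0.58979363,  0.62939129],
       [ 0.        ,  0.        ,  0.        ,  1.        ]])}
wrist {'fov_y': 65.70646984690485, 'cx': 319.0780067778033, 'cy': 240.916001959596, 'T_tool_cam': array([[-7.63772209e-04, -9.54269917e-01, -2.98945384e-01,
         8.27497123e-02],
       [ 9.99999700e-01, -6.90098292e-04, -3.52010589e-04,
        -1.39622749e-03],
       [ 1.29611417e-04, -2.98945563e-01,  9.54270158e-01,
        -1.43343339e-01],
       [ 0.00000000e+00,  0.00000000e+00,  0.00000000e+00,
         1.00000000e+00]])}
```

View pics/scene0.png

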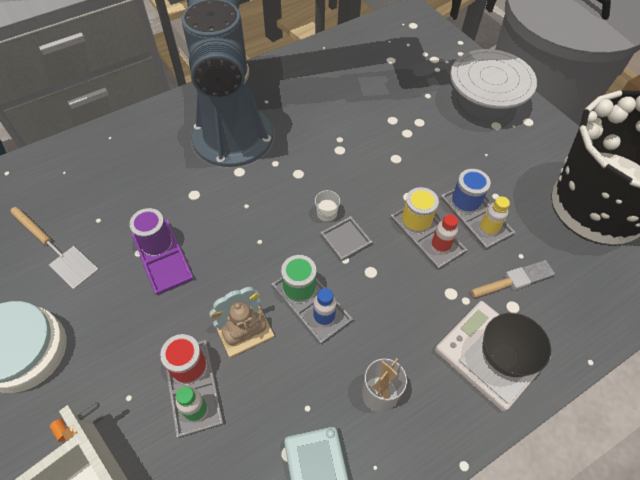

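View pics/side0.png

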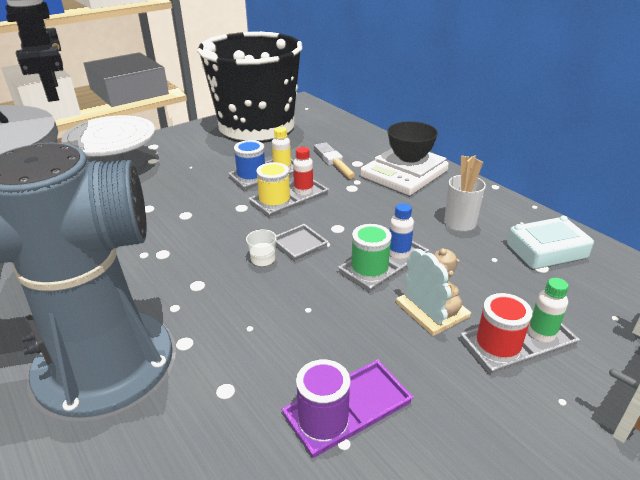

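The scene view shows four kits. The red kit at (190,385) holds the green bottle, the green kit at (312,300) the blue, the yellow kit at (430,225) the red, and the blue kit at (480,205) the yellow. The spare tray is at (347,238), the bust at (243,322), and the purple decoy kit at (160,250). The side view agrees. I'll crop in to measure.

```bash
cat > crop.py <<'E'
import pickle,cv2
def crop(img,x0,y0,w,h,s,out):
    c=cv2.resize(img[y0:y0+h,x0:x0+w,::-1],None,fx=s,fy=s,interpolation=cv2.INTER_CUBIC)
    for x in range(x0-x0%10+10,x0+w,10):
        cv2.line(c,((x-x0)*s,0),((x-x0)*s,6 if x%50 else 14),(0,255,255),1)
        if x%20==0: cv2.putText(c,str(x),((x-x0)*s-12,22),0,.4,(0,255,255),1)
    for y in range(y0-y0%10+10,y0+h,10):
        cv2.line(c,(0,(y-y0)*s),(6,(y-y0)*s),(0,255,255),1)
        if y%20==0: cv2.putText(c,str(y),(8,(y-y0)*s+4),0,.4,(0,255,255),1)
    cv2.imwrite(out,c)
E
python3 - <<'E'
import pickle
from crop import crop
f=pickle.load(open("c0.pkl","rb"))["scene"]["frame"]
crop(f,385,160,135,110,5,"pics/s1.png")
crop(f,265,185,110,160,4,"pics/s2.png")
crop(f,155,280,125,160,4,"pics/s3.png")
E
```

```text
(no output)
```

View pics/s1.png

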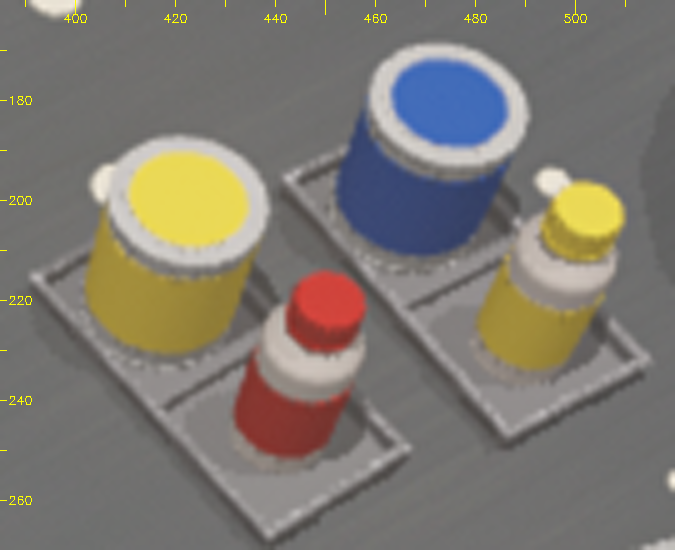

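View pics/s2.png

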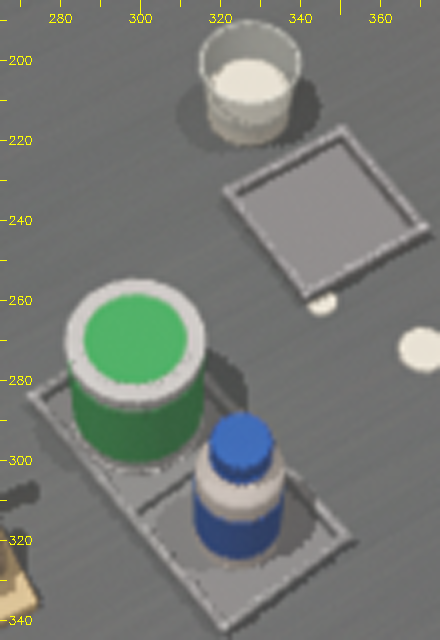

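View pics/s3.png

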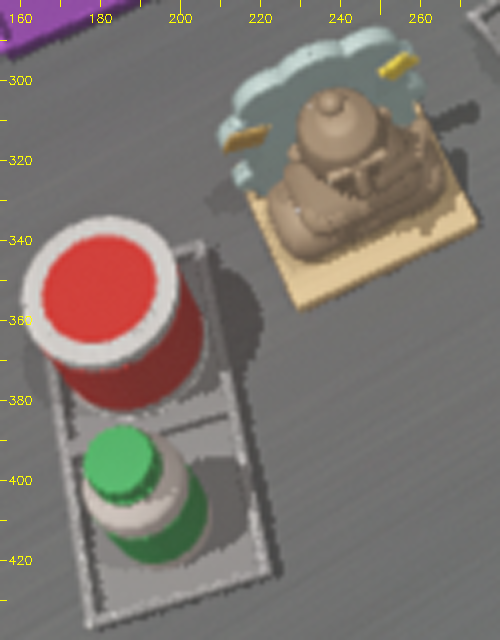

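The crops give me lid and cap centres and tray corners. The red cap is at (450,220), yellow cap (502,201), blue cap (325,295) and green cap (185,394). The decoy is the purple kit at (160,250), which is excluded by its colour. Next I'll fit the poses.

```bash
cat > fit.py <<'E'
import numpy as np,pickle
from scipy.optimize import least_squares
def proj(P,c):
    E=c["extrinsics"];p=(np.atleast_2d(P)-E[:3,3])@E[:3,:3];f=240/np.tan(np.radians(c["fov_y"])/2)
    return p[:,:2]/p[:,2:]*f+[c["cx"],c["cy"]]
def back(uv,z,c):
    E=c["extrinsics"];f=240/np.tan(np.radians(c["fov_y"])/2)
    r=E[:3,:3]@np.array([(uv[0]-c["cx"])/f,(uv[1]-c["cy"])/f,1]);return E[:3,3]+r*(z-E[2,3])/r[2]
def loc(p,L):
    L=np.array(L,float);c,s=np.cos(p[2]),np.sin(p[2]);return np.c_[p[0]+c*L[:,0]-s*L[:,1],p[1]+s*L[:,0]+c*L[:,1],L[:,2]]
if __name__=="__main__":
    C=pickle.load(open("c0.pkl","rb"))["scene"]
    kits=dict(red=[(180,352),(205.5,341),(225,423.5),(178,437)],green=[(299,269.5),(353,319.5),(321,342.5),(272.5,284.5)],
      yellow=[(422.5,199.5),(466.5,249),(439,267.5),(392,215.5)],blue=[(475,180.5),(514.5,231),(486.5,247.5),(442.5,195.5)])
    T,a,b,c_,d=(-.041,0,.089),(-.082,.04,.014),(.082,.04,.014),(.082,-.04,.014),(-.082,-.04,.014)
    for k,v in kits.items():
        L=[T,a,b,c_] if k=="red" else [T,b,c_,d]
        res=None
        for LL in (L,[(x,-y,z) for x,y,z in L]):
            t0=back(v[0],.089,C)[:2]
            for th in np.arange(-3,3,1):
                r=least_squares(lambda p:(proj(loc(p,LL),C)-v).ravel(),[*t0,th])
                if res is None or r.cost<res.cost:res=r
        print(k,res.x.round(4),"res px",res.fun.round(1),"bay",loc(res.x,[(.042,0,0)])[0,:2].round(4))
    print("spare",np.mean([back(u,.014,C) for u in[(322,232.5),(350.5,217.5),(371.5,241.5),(342,259.5)]],0).round(4),[back(u,.014,C)[:2].round(3) for u in[(322,232.5),(350.5,217.5),(371.5,241.5),(342,259.5)]])
    for k,u in dict(red=(450.5,220.5),yellow=(502,201.5),blue=(325,295),green=(185,394.5)).items():print("bottle",k,back(u,.111,C)[:2].round(4))
    print("cup",back((324.5,200),.052,C).round(3),"bust board",[back(u,.01,C)[:2].round(3) for u in[(275,336),(230,357)]])
    print("bust flange top",[back(u,.125,C)[:2].round(3) for u in [(213,310),(255,290)]], "head",back((239,300),.12,C).round(3))
E
python3 fit.py
```

```text
red [ 0.5501 -0.3639 -0.2509] res px [ 0.7  0.8 -0.1  0.5 -1.9 -0.8  1.2 -0.3] bay [ 0.5908 -0.3743]
green [ 0.5176 -0.0796 -6.1763] res px [ 0.1  0.7 -1.  -0.2  0.3 -0.3  0.5 -0.1] bay [ 0.5593 -0.0751]
yellow [0.5094 0.2361 0.035 ] res px [ 0.2  0.4 -0.2  0.3  0.1 -0.7 -0.2  0. ] bay [0.5513 0.2376]
blue [ 0.5284  0.3663 -0.0423] res px [ 0.   0.1 -0.1  0.9  0.4 -0.9 -0.4 -0. ] bay [0.5703 0.3645]
spare [0.4238 0.0704 0.014 ] [array([0.384, 0.031]), array([0.383, 0.109]), array([0.462, 0.112]), array([0.466, 0.03 ])]
bottle red [0.5517 0.2363]
bottle yellow [0.5714 0.3613]
bottle blue [ 0.5591 -0.0764]
bottle green [ 0.5917 -0.3772]
cup [0.333 0.069 0.052] bust board [array([ 0.542, -0.182]), array([ 0.533, -0.278])]
bust flange top [array([ 0.483, -0.27 ]), array([ 0.487, -0.185])] head [ 0.488 -0.22   0.12 ]
```

Emit:
move_arm(commands=[{"hand": 8.7, "travel": [0, 0, 0], "twist": [0, 0, -6.87]}, {"hand": 8.7, "travel": [0, 0, 0], "twist": [0, 0, -6.87]}, {"hand": 8.7, "travel": [-2.06, -3.41, 0], "twist": [0, 0, 0]}, {"hand": 8.7, "travel": [-2.06, -3.41, 0], "twist": [0, 0, 0]}, {"hand": 8.7, "travel": [-2.06, -3.41, 0], "twist": [0, 0, 0]}], force=25)

```text
time: 0.57
position: [0.2101, 0.5037, 0.2407]
tool_rot: [-0.001, 1.0, -0.0, -0.0]
ft_force: [0.6, 0.4, 0.1]
grip_width: 0.0872
grip_force: 0.0
```

Emit:
move_arm(commands=[{"hand": 8.7, "travel": [-2.05, -3.41, 0], "twist": [0, 0, 0]}, {"hand": 8.7, "travel": [-2.05, -3.41, 0], "twist": [0, 0, 0]}, {"hand": 8.7, "travel": [-2.05, -3.41, 0], "twist": [0, 0, 0]}, {"hand": 8.7, "travel": [-2.05, -3.41, 0], "twist": [0, 0, 0]}, {"hand": 8.7, "travel": [-2.05, -3.41, 0], "twist": [0, 0, 0]}])

```text
time: 0.98
position: [0.3131, 0.3326, 0.2412]
tool_rot: [-0.0, 1.0, -0.0, -0.0]
ft_force: [0.5, 0.8, 0.1]
grip_width: 0.0869
grip_force: 0.0
```

Emit:
move_arm(commands=[{"hand": 8.7, "travel": [-2.05, -3.41, 0], "twist": [0, 0, 0]}, {"hand": 8.7, "travel": [-2.05, -3.41, 0], "twist": [0, 0, 0]}, {"hand": 8.7, "travel": [-2.05, -3.41, 0], "twist": [0, 0, 0]}, {"hand": 8.7, "travel": [-2.05, -3.41, 0], "twist": [0, 0, 0]}, {"hand": 8.7, "travel": [-2.05, -3.41, 0], "twist": [0, 0, 0]}])

```text
time: 1.4
position: [0.4157, 0.162, 0.2413]
tool_rot: [0.0, 1.0, 0.0, -0.0]
ft_force: [1.3, 0.8, 0.2]
grip_width: 0.087
grip_force: 0.0
```

Emit:
move_arm(commands=[{"hand": 8.7, "travel": [-2.05, -3.41, 0], "twist": [0, 0, 0]}, {"hand": 8.7, "travel": [-2.05, -3.41, 0], "twist": [0, 0, 0]}, {"hand": 8.7, "travel": [-2.05, -3.41, 0], "twist": [0, 0, 0]}, {"hand": 8.7, "travel": [-2.05, -3.41, 0], "twist": [0, 0, 0]}, {"hand": 8.7, "travel": [-2.05, -3.41, 0], "twist": [0, 0, 0]}])

```text
time: 1.82
position: [0.5182, -0.0086, 0.2411]
tool_rot: [0.0, 1.0, 0.0, -0.0]
ft_force: [0.1, 0.9, -0.6]
grip_width: 0.087
grip_force: 0.0
```

Emit:
move_arm(commands=[{"hand": 8.7, "travel": [-2.05, -3.41, 0], "twist": [0, 0, 0]}, {"hand": 8.7, "travel": [-2.05, -3.41, 0], "twist": [0, 0, 0]}, {"hand": 8.7, "travel": [0, 0, 0], "twist": [0, 0, 0]}])

```text
time: 2.07
position: [0.5636, -0.082, 0.2414]
tool_rot: [0.003, 1.0, -0.002, 0.003]
ft_force: [0.4, -0.4, 1.6]
grip_width: 0.0868
grip_force: 0.0
```

Run:
```python
from rig import robot
import cv2,pickle
o=robot.get_obs();print(o['position'],o['tool_rot'].round(4))
c=robot.camera("wrist");pickle.dump((o,c),open("w1.pkl","wb"));cv2.imwrite("pics/w1.png",c["frame"][:,:,::-1])
o=robot.get_obs();print(o['position'],o['tool_rot'].round(4))
```

```text
[ 0.5636237  -0.08198388  0.24144532] [ 0.0026  1.     -0.0024  0.0033]
[ 0.5609079  -0.07862916  0.24095324] [ 2.3e-03  1.0e+00 -6.0e-04  1.1e-03]
```

View pics/w1.png

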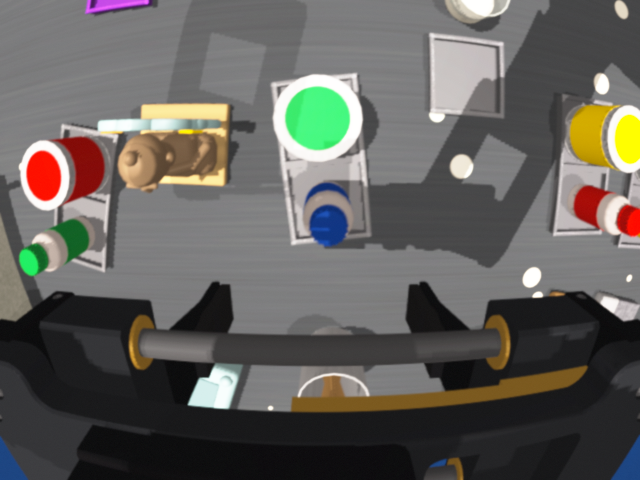

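```bash
cat > wr.py <<'E'
import numpy as np
from scipy.spatial.transform import Rotation as R
def wback(uv,z,o,c):
    f=240/np.tan(np.radians(c["fov_y"])/2);d=np.array(uv)-[c["cx"],c["cy"]];r=np.linalg.norm(d);t=r/f
    v=np.r_[np.sin(t)*d/r,np.cos(t)];T=c["T_tool_cam"];W=R.from_quat(o["tool_rot"]).as_matrix()
    p=W@T[:3,3]+o["position"];v=W@T[:3,:3]@v;return p+v*(z-p[2])/v[2]
E
python3 - <<'E'
import pickle
from wr import wback
from fit import back
o,c=pickle.load(open("w1.pkl","rb"))
for n,u,z in[("bluecap",(328,230),.111),("spare",(466,76),.014),("greentin",(317.5,117),.089),("gcap",(33,261),.111),("rtin",(43,174),.089),("rcap",(629,221),.111),("ytin",(624,138),.089)]:print(n,wback(u,z,o,c).round(4))
s=pickle.load(open("c0.pkl","rb"));
print("pens scene",back((385,372),.09,s["scene"]),back((392,362),.12,s["scene"]),back((383,398),.0,s["scene"]))
print("pens side",back((465,183),.09,s["side"]),back((468,157),.12,s["side"]))
E
```

```text
bluecap [ 0.5584 -0.0772  0.111 ]
spare [0.4219 0.0665 0.014 ]
greentin [ 0.4727 -0.0848  0.089 ]
gcap [ 0.587  -0.3704  0.111 ]
rtin [ 0.5042 -0.3544  0.089 ]
rcap [0.5477 0.2239 0.111 ]
ytin [0.4669 0.223  0.089 ]
pens scene [ 0.73463617 -0.06193523  0.09      ] [ 0.73278454 -0.05016668  0.12      ] [ 0.75535574 -0.06805695  0.        ]
pens side [ 0.74845897 -0.06267803  0.09      ] [ 0.79521747 -0.02449376  0.12      ]
```

Emit:
move_arm(commands=[{"hand": 8.7, "travel": [0, 0, 4], "twist": [0, 0, 0]}, {"hand": 8.7, "travel": [0, 0, 4], "twist": [0, 0, 0]}, {"hand": 8.7, "travel": [0, 0, 3], "twist": [0, 0, 0]}, {"hand": 8.7, "travel": [0, 0, 0], "twist": [0, 0, 0]}, {"hand": 8.7, "travel": [0, 0, 0], "twist": [0, 0, 0]}])

```text
time: 2.53
position: [0.557, -0.0736, 0.13]
tool_rot: [-0.0, 1.0, 0.001, -0.002]
ft_force: [0.0, -0.0, 1.8]
grip_width: 0.087
grip_force: 0.0
```

Emit:
move_arm(commands=[{"hand": 8.7, "travel": [-0.2, -0.25, 2], "twist": [0, 0, 0]}, {"hand": 8.7, "travel": [0, 0, 2], "twist": [0, 0, 0]}, {"hand": 8.7, "travel": [0, 0, 1.5], "twist": [0, 0, 0]}, {"hand": 8.7, "travel": [0, 0, 0.5], "twist": [0, 0, 0]}, {"hand": 8.7, "travel": [0, 0, 0], "twist": [0, 0, 0]}])

```text
time: 2.95
position: [0.5613, -0.0772, 0.0723]
tool_rot: [-0.0, 1.0, -0.0, 0.001]
ft_force: [0.6, -0.0, 0.5]
grip_width: 0.087
grip_force: 0.0
```

Emit:
move_arm(commands=[{"hand": 3.5, "travel": [0, 0, 0], "twist": [0, 0, 0]}, {"hand": 3.5, "travel": [0, 0, 0], "twist": [0, 0, 0]}, {"hand": 3.5, "travel": [0, 0, 0], "twist": [0, 0, 0]}, {"hand": 3.5, "travel": [0, 0, 0], "twist": [0, 0, 0]}, {"hand": 3.5, "travel": [0, 0, 0], "twist": [0, 0, 0]}], force=20)

```text
time: 3.37
position: [0.5611, -0.0775, 0.072]
tool_rot: [-0.0, 1.0, -0.0, 0.001]
ft_force: [-1.3, 0.5, -0.9]
grip_width: 0.0615
grip_force: 0.0
```

Emit:
move_arm(commands=[{"hand": 3.5, "travel": [0, 0, 0], "twist": [0, 0, 0]}, {"hand": 3.5, "travel": [0, 0, 0], "twist": [0, 0, 0]}, {"hand": 3.5, "travel": [0, 0, 0], "twist": [0, 0, 0]}, {"hand": 3.5, "travel": [0, 0, 0], "twist": [0, 0, 0]}, {"hand": 3.5, "travel": [0, 0, 0], "twist": [0, 0, 0]}])

```text
time: 3.78
position: [0.5607, -0.0774, 0.0713]
tool_rot: [0.0, 1.0, 0.0, -0.0]
ft_force: [-0.7, 0.0, 1.0]
grip_width: 0.0435
grip_force: 19.9
```

Emit:
move_arm(commands=[{"hand": 3.5, "travel": [0, 0, -2], "twist": [0, 0, 0]}, {"hand": 3.5, "travel": [0, 0, -3], "twist": [0, 0, 0]}, {"hand": 3.5, "travel": [0, 0, -3], "twist": [0, 0, 0]}, {"hand": 3.5, "travel": [0, 0, -3], "twist": [0, 0, 0]}, {"hand": 3.5, "travel": [0, 0, -3], "twist": [0, 0, 0]}])

```text
time: 4.2
position: [0.56, -0.0773, 0.212]
tool_rot: [-0.0, 1.0, 0.0, -0.001]
ft_force: [0.3, -0.8, -2.6]
grip_width: 0.0437
grip_force: 19.9
```

Emit:
move_arm(commands=[{"hand": 3.5, "travel": [1.65, 1.65, 0], "twist": [0, 0, 0]}, {"hand": 3.5, "travel": [2.7, 2.9, 0], "twist": [0, 0, 0]}, {"hand": 3.5, "travel": [2.7, 2.9, 0], "twist": [0, 0, 0]}, {"hand": 3.5, "travel": [2.7, 2.9, 0], "twist": [0, 0, 0]}, {"hand": 3.5, "travel": [2.7, 2.9, 0], "twist": [0, 0, 0]}])

```text
time: 4.62
position: [0.4343, 0.056, 0.211]
tool_rot: [0.001, 1.0, 0.0, -0.0]
ft_force: [0.4, 0.1, -1.2]
grip_width: 0.0433
grip_force: 19.9
```

Emit:
move_arm(commands=[{"hand": 3.5, "travel": [1.2, 1.4, 0], "twist": [0, 0, 0]}, {"hand": 3.5, "travel": [0, 0, 0], "twist": [0, 0, 0]}, {"hand": 3.5, "travel": [0, 0, 3], "twist": [0, 0, 0]}, {"hand": 3.5, "travel": [0, 0, 3], "twist": [0, 0, 0]}, {"hand": 3.5, "travel": [0, 0, 3], "twist": [0, 0, 0]}])

```text
time: 5.03
position: [0.426, 0.0687, 0.1209]
tool_rot: [-0.0, 1.0, -0.0, 0.002]
ft_force: [0.5, 0.0, -1.4]
grip_width: 0.0435
grip_force: 19.9
```

Emit:
move_arm(commands=[{"hand": 3.5, "travel": [0, 0, 1], "twist": [0, 0, 0]}, {"hand": 3.5, "travel": [0, 0, 0], "twist": [0, 0, 0]}, {"hand": 3.5, "travel": [0, 0, 0], "twist": [0, 0, 0]}])

```text
time: 5.28
position: [0.4247, 0.0686, 0.1107]
tool_rot: [0.0, 1.0, -0.0, -0.0]
ft_force: [0.1, -0.3, -1.3]
grip_width: 0.0438
grip_force: 19.9
```

Emit:
move_arm(commands=[{"hand": 3.5, "travel": [0, 0, 1.5], "twist": [0, 0, 0]}, {"hand": 3.5, "travel": [0, 0, 1.4], "twist": [0, 0, 0]}, {"hand": 3.5, "travel": [0, 0, 0.7], "twist": [0, 0, 0]}, {"hand": 3.5, "travel": [0, 0, 0.3], "twist": [0, 0, 0]}, {"hand": 3.5, "travel": [0, 0, 0], "twist": [0, 0, 0]}])

```text
time: 5.7
position: [0.4247, 0.0689, 0.0724]
tool_rot: [0.0, 1.0, -0.0, 0.0]
ft_force: [-0.2, -0.3, -1.8]
grip_width: 0.0439
grip_force: 19.9
```

Emit:
move_arm(commands=[{"hand": 7, "travel": [0, 0, 0], "twist": [0, 0, 0]}, {"hand": 7, "travel": [0, 0, 0], "twist": [0, 0, 0]}, {"hand": 7, "travel": [0, 0, 0], "twist": [0, 0, 0]}, {"hand": 7, "travel": [0, 0, 0], "twist": [0, 0, 0]}, {"hand": 7, "travel": [0, 0, 0], "twist": [0, 0, 0]}])

```text
time: 6.12
position: [0.4245, 0.0691, 0.0727]
tool_rot: [-0.0, 1.0, -0.0, 0.001]
ft_force: [-0.8, -0.2, -0.0]
grip_width: 0.0666
grip_force: 0.0
```

Emit:
move_arm(commands=[{"hand": 7.5, "travel": [0, 0, -2], "twist": [0, 0, 0]}, {"hand": 7.5, "travel": [0, 0, -4], "twist": [0, 0, 0]}, {"hand": 7.5, "travel": [0, 0, -4], "twist": [0, 0, 0]}, {"hand": 7.5, "travel": [0, 0, -4], "twist": [0, 0, 0]}, {"hand": 7.5, "travel": [0, 0, -2], "twist": [0, 0, 0]}])

```text
time: 6.53
position: [0.4257, 0.0691, 0.2365]
tool_rot: [-0.0, 1.0, -0.0, 0.003]
ft_force: [0.8, -0.4, 0.4]
grip_width: 0.0748
grip_force: 0.0
```

Emit:
move_arm(commands=[{"hand": 8, "travel": [-1.4, -3.7, 0], "twist": [0, 0, 0]}, {"hand": 8, "travel": [-1.4, -3.7, 0], "twist": [0, 0, 0]}, {"hand": 8, "travel": [-1.4, -3.7, 0], "twist": [0, 0, 0]}, {"hand": 8, "travel": [-1.4, -3.7, 0], "twist": [0, 0, 0]}, {"hand": 8, "travel": [-1.4, -3.7, 0], "twist": [0, 0, 0]}])

```text
time: 6.95
position: [0.4943, -0.1175, 0.2326]
tool_rot: [-0.0, 1.0, -0.0, 0.0]
ft_force: [1.2, -0.0, 0.3]
grip_width: 0.08
grip_force: 0.0
```

Emit:
move_arm(commands=[{"hand": 8, "travel": [-1.4, -3.7, 0], "twist": [0, 0, 0]}, {"hand": 8, "travel": [-1.4, -3.7, 0], "twist": [0, 0, 0]}, {"hand": 8, "travel": [-1.4, -3.7, 0], "twist": [0, 0, 0]}, {"hand": 8, "travel": [-1.4, -3.7, 0], "twist": [0, 0, 0]}, {"hand": 8, "travel": [-1.4, -3.7, 0], "twist": [0, 0, 0]}])

```text
time: 7.37
position: [0.5642, -0.3025, 0.2321]
tool_rot: [0.0, 1.0, 0.0, -0.0]
ft_force: [0.9, 0.9, -0.4]
grip_width: 0.08
grip_force: 0.0
```

Emit:
move_arm(commands=[{"hand": 8, "travel": [-1.4, -3.7, 0], "twist": [0, 0, 0]}, {"hand": 8, "travel": [-1.2, -3.0, 0], "twist": [0, 0, 0]}, {"hand": 8, "travel": [0, -0.8, 0], "twist": [0, 0, 0]}, {"hand": 8, "travel": [0, 0, 0], "twist": [0, 0, 0]}, {"hand": 8, "travel": [0, 0, 0], "twist": [0, 0, 0]}])

```text
time: 7.78
position: [0.5893, -0.375, 0.2315]
tool_rot: [0.0, 1.0, 0.001, -0.001]
ft_force: [0.2, 0.3, -0.0]
grip_width: 0.0799
grip_force: 0.0
```

Run:
```python
from rig import robot
import cv2,pickle
o=robot.get_obs();print(o['position'],o['tool_rot'].round(4),o['q'].round(2))
c=robot.camera("wrist");pickle.dump((o,c),open("w2.pkl","wb"));cv2.imwrite("pics/w2.png",c["frame"][:,:,::-1])
```

```text
[ 0.58927787 -0.37502042  0.23146057] [ 4.0e-04  1.0e+00  1.2e-03 -9.0e-04] [-0.73  0.64  1.24  0.    1.27 -2.3 ]
```

View pics/w2.png

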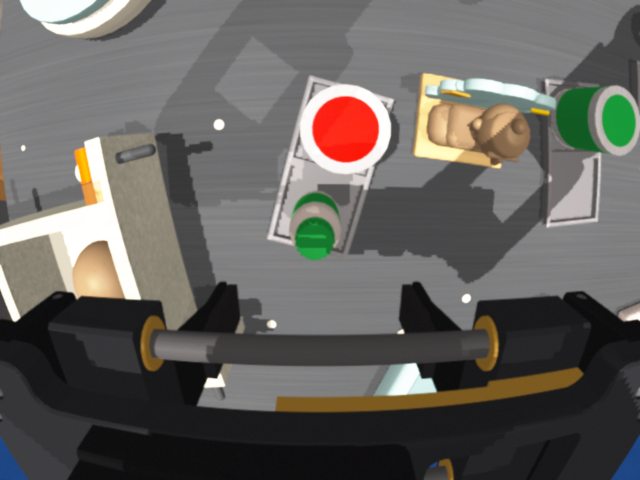

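The wrist view shows the green cap at (314,240) between the fingers. The grey crate's edge runs from (150,135) to (200,330), so I'll check its clearance.

Run:
```python
import pickle
from wr import wback
from fit import back
o,c=pickle.load(open("w2.pkl","rb"))
for n,u,z in[("gcap",(314.5,241),.111),("rtin",(345,129),.089),("crate",(150,135),.0),("crate",(150,135),.12),("crate2",(200,330),0),("crate2",(180,300),.12)]:print(n,wback(u,z,o,c).round(4))
s=pickle.load(open("c0.pkl","rb"))["scene"]
for z in(0,.05,.1,.15):print("crate scene corner",z,back((72,412),z,s)[:2].round(3),back((130,480),z,s)[:2].round(3))
```

```text
gcap [ 0.5887 -0.3795  0.111 ]
rtin [ 0.5065 -0.3563  0.089 ]
crate [ 0.5046 -0.5559  0.    ]
crate [ 0.5052 -0.4985  0.12  ]
crate2 [ 0.7359 -0.5204  0.    ]
crate2 [ 0.6352 -0.4878  0.12  ]
crate scene corner 0 [ 0.469 -0.575] [ 0.637 -0.527]
crate scene corner 0.05 [ 0.492 -0.562] [ 0.651 -0.517]
crate scene corner 0.1 [ 0.515 -0.55 ] [ 0.665 -0.506]
crate scene corner 0.15 [ 0.537 -0.537] [ 0.679 -0.496]
```

Emit:
move_arm(commands=[{"hand": 8, "travel": [-0.1, -0.25, 4], "twist": [0, 0, 0]}, {"hand": 8, "travel": [0, 0, 4], "twist": [0, 0, 0]}, {"hand": 8, "travel": [0, 0, 3], "twist": [0, 0, 0]}, {"hand": 8, "travel": [0, 0, 0], "twist": [0, 0, 0]}, {"hand": 8, "travel": [0, 0, 0], "twist": [0, 0, 0]}])

```text
time: 8.25
position: [0.5902, -0.3756, 0.121]
tool_rot: [-0.001, 1.0, 0.002, -0.002]
ft_force: [0.3, -0.8, 0.7]
grip_width: 0.0802
grip_force: 0.0
```

Emit:
move_arm(commands=[{"hand": 8, "travel": [0, 0, 2], "twist": [0, 0, 0]}, {"hand": 8, "travel": [0, 0, 2], "twist": [0, 0, 0]}, {"hand": 8, "travel": [0, 0, 1], "twist": [0, 0, 0]}, {"hand": 8, "travel": [0, 0, 0], "twist": [0, 0, 0]}, {"hand": 8, "travel": [0, 0, 0], "twist": [0, 0, 0]}])

```text
time: 8.67
position: [0.592, -0.3785, 0.074]
tool_rot: [-0.0, 1.0, -0.001, 0.001]
ft_force: [0.4, -0.1, -0.4]
grip_width: 0.0801
grip_force: 0.0
```

Emit:
move_arm(commands=[{"hand": 3.5, "travel": [0, 0, 0], "twist": [0, 0, 0]}, {"hand": 3.5, "travel": [0, 0, 0], "twist": [0, 0, 0]}, {"hand": 3.5, "travel": [0, 0, 0], "twist": [0, 0, 0]}, {"hand": 3.5, "travel": [0, 0, 0], "twist": [0, 0, 0]}, {"hand": 3.5, "travel": [0, 0, 0], "twist": [0, 0, 0]}])

```text
time: 9.08
position: [0.5914, -0.3786, 0.0728]
tool_rot: [0.0, 1.0, -0.0, 0.0]
ft_force: [-0.9, -0.3, 0.3]
grip_width: 0.0544
grip_force: 0.0
```

Emit:
move_arm(commands=[{"hand": 3.5, "travel": [0, 0, 0], "twist": [0, 0, 0]}, {"hand": 3.5, "travel": [0, 0, 0], "twist": [0, 0, 0]}, {"hand": 3.5, "travel": [0, 0, 0], "twist": [0, 0, 0]}, {"hand": 3.5, "travel": [0, 0, 0], "twist": [0, 0, 0]}, {"hand": 3.5, "travel": [0, 0, 0], "twist": [0, 0, 0]}])

```text
time: 9.5
position: [0.5912, -0.3785, 0.0724]
tool_rot: [0.0, 1.0, -0.0, 0.0]
ft_force: [-0.6, 0.1, 0.5]
grip_width: 0.0435
grip_force: 20.0
```

Emit:
move_arm(commands=[{"hand": 3.5, "travel": [0, 0, -2], "twist": [0, 0, 0]}, {"hand": 3.5, "travel": [0, 0, -3.5], "twist": [0, 0, 0]}, {"hand": 3.5, "travel": [0, 0, -3.5], "twist": [0, 0, 0]}, {"hand": 3.5, "travel": [0, 0, -3.5], "twist": [0, 0, 0]}, {"hand": 3.5, "travel": [0, 0, -3], "twist": [0, 0, 0]}])

```text
time: 9.92
position: [0.5912, -0.3783, 0.229]
tool_rot: [-0.0, 1.0, -0.0, 0.0]
ft_force: [0.8, -0.4, -0.0]
grip_width: 0.0437
grip_force: 20.0
```

Emit:
move_arm(commands=[{"hand": 3.5, "travel": [0.2, 2, 0], "twist": [0, 0, 0]}, {"hand": 3.5, "travel": [0.4, 3.6, 0], "twist": [0, 0, 0]}, {"hand": 3.5, "travel": [0.4, 3.6, 0], "twist": [0, 0, 0]}, {"hand": 3.5, "travel": [0.4, 3.6, 0], "twist": [0, 0, 0]}, {"hand": 3.5, "travel": [0.4, 3.6, 0], "twist": [0, 0, 0]}])

```text
time: 10.33
position: [0.5723, -0.2127, 0.2266]
tool_rot: [0.0, 1.0, 0.0, -0.001]
ft_force: [0.7, 0.8, -1.0]
grip_width: 0.0437
grip_force: 20.0
```

Emit:
move_arm(commands=[{"hand": 3.5, "travel": [0.4, 3.6, 0], "twist": [0, 0, 0]}, {"hand": 3.5, "travel": [0.4, 3.6, 0], "twist": [0, 0, 0]}, {"hand": 3.5, "travel": [0.4, 3.6, 0], "twist": [0, 0, 0]}, {"hand": 3.5, "travel": [0.2, 3.1, 0], "twist": [0, 0, 0]}, {"hand": 3.5, "travel": [0, 0, 0], "twist": [0, 0, 0]}])

```text
time: 10.75
position: [0.5567, -0.0691, 0.2266]
tool_rot: [-0.002, 1.0, 0.002, -0.002]
ft_force: [-0.9, -0.9, -1.1]
grip_width: 0.0436
grip_force: 20.0
```

Emit:
move_arm(commands=[{"hand": 3.5, "travel": [0, 0, 3.5], "twist": [0, 0, 0]}, {"hand": 3.5, "travel": [0, 0, 3.5], "twist": [0, 0, 0]}, {"hand": 3.5, "travel": [0, 0, 3], "twist": [0, 0, 0]}, {"hand": 3.5, "travel": [0, 0, 0], "twist": [0, 0, 0]}, {"hand": 3.5, "travel": [0, 0, 0], "twist": [0, 0, 0]}])

```text
time: 11.17
position: [0.5579, -0.0752, 0.1258]
tool_rot: [0.0, 1.0, 0.001, -0.002]
ft_force: [0.1, -0.5, -0.9]
grip_width: 0.0438
grip_force: 20.0
```

Well aligned, so I'll lower by 5.3 cm, release and retreat.

Emit:
move_arm(commands=[{"hand": 3.5, "travel": [0, 0, 2], "twist": [0, 0, 0]}, {"hand": 3.5, "travel": [0, 0, 1.8], "twist": [0, 0, 0]}, {"hand": 3.5, "travel": [0, 0, 1], "twist": [0, 0, 0]}, {"hand": 3.5, "travel": [0, 0, 0.4], "twist": [0, 0, 0]}, {"hand": 3.5, "travel": [0, 0, 0], "twist": [0, 0, 0]}])

```text
time: 11.58
position: [0.5596, -0.0757, 0.0757]
tool_rot: [0.0, 1.0, -0.0, 0.0]
ft_force: [-0.6, 0.0, -1.3]
grip_width: 0.0434
grip_force: 20.0
```

Emit:
move_arm(commands=[{"hand": 7, "travel": [0, 0, 0], "twist": [0, 0, 0]}, {"hand": 7, "travel": [0, 0, 0], "twist": [0, 0, 0]}, {"hand": 7, "travel": [0, 0, 0], "twist": [0, 0, 0]}, {"hand": 7, "travel": [0, 0, 0], "twist": [0, 0, 0]}, {"hand": 7, "travel": [0, 0, 0], "twist": [0, 0, 0]}])

```text
time: 12.0
position: [0.5597, -0.0755, 0.076]
tool_rot: [-0.0, 1.0, -0.0, 0.001]
ft_force: [0.9, 0.2, -0.3]
grip_width: 0.0667
grip_force: 0.0
```

Emit:
move_arm(commands=[{"hand": 7.5, "travel": [0, 0, -2], "twist": [0, 0, 0]}, {"hand": 7.5, "travel": [0, 0, -4], "twist": [0, 0, 0]}, {"hand": 7.5, "travel": [0, 0, -4], "twist": [0, 0, 0]}, {"hand": 7.5, "travel": [0, 0, -4], "twist": [0, 0, 0]}, {"hand": 7.5, "travel": [0, 0, -1.5], "twist": [0, 0, 0]}])

```text
time: 12.42
position: [0.5619, -0.0761, 0.2362]
tool_rot: [-0.0, 1.0, -0.002, 0.005]
ft_force: [1.1, -0.8, -0.3]
grip_width: 0.0749
grip_force: 0.0
```

Emit:
move_arm(commands=[{"hand": 8, "travel": [0.1, 3.9, 0], "twist": [0, 0, 0]}, {"hand": 8, "travel": [0.1, 3.9, 0], "twist": [0, 0, 0]}, {"hand": 8, "travel": [0.1, 3.9, 0], "twist": [0, 0, 0]}, {"hand": 8, "travel": [0.1, 3.9, 0], "twist": [0, 0, 0]}, {"hand": 8, "travel": [0.1, 3.9, 0], "twist": [0, 0, 0]}])

```text
time: 12.83
position: [0.5538, 0.1212, 0.2307]
tool_rot: [0.0, 1.0, 0.0, 0.0]
ft_force: [0.3, 0.2, -0.8]
grip_width: 0.0802
grip_force: 0.0
```

Emit:
move_arm(commands=[{"hand": 8, "travel": [0.1, 3.9, 0], "twist": [0, 0, 0]}, {"hand": 8, "travel": [0.1, 3.9, 0], "twist": [0, 0, 0]}, {"hand": 8, "travel": [0.1, 3.9, 0], "twist": [0, 0, 0]}, {"hand": 8, "travel": [0, 0, 0], "twist": [0, 0, 0]}, {"hand": 8, "travel": [0, 0, 0], "twist": [0, 0, 0]}])

```text
time: 13.25
position: [0.5505, 0.2387, 0.2303]
tool_rot: [-0.002, 1.0, -0.0, 0.0]
ft_force: [-0.8, -0.2, -0.3]
grip_width: 0.0799
grip_force: 0.0
```

Run:
```python
from rig import robot
import cv2,pickle
o=robot.get_obs();print(o['position'],o['tool_rot'].round(4),o['q'].round(2))
c=robot.camera("wrist");pickle.dump((o,c),open("w3.pkl","wb"));cv2.imwrite("pics/w3.png",c["frame"][:,:,::-1])
```

```text
[0.5505207  0.23872527 0.23028658] [-2.2e-03  1.0e+00 -1.0e-04  1.0e-04] [ 0.22  0.51  1.51 -0.    1.13 -1.35]
```

View pics/w3.png

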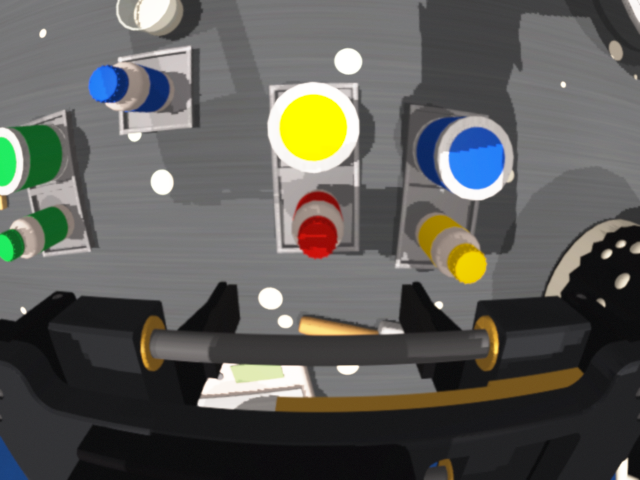

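The wrist view shows the blue bottle upright in the spare tray at (145,88) and green in the green kit at (40,232). The red cap is at (317,238), and a dotted basket stands at the right edge.

Run:
```python
import pickle
from wr import wback
from fit import back
o,c=pickle.load(open("w3.pkl","rb"))
for n,u,z in[("rcap",(317,239),.111),("ycap",(467,266),.111),("ytin",(313.5,127),.089),("btin",(473,158),.089)]:print(n,wback(u,z,o,c).round(4))
for z in(0,.1,.2):print("basket",z,wback((548,280),z,o,c).round(3),wback((600,225),z,o,c).round(3))
s=pickle.load(open("c0.pkl","rb"))
for z in(0,.1,.2):print("scene",back((553,200),z,s["scene"]).round(3),back((575,165),z,s["scene"]).round(3),"side",back((255,135),z,s["side"]).round(3))
```

```text
rcap [0.5483 0.2358 0.111 ]
ycap [0.5703 0.3559 0.111 ]
ytin [0.4666 0.2328 0.089 ]
btin [0.4861 0.3612 0.089 ]
basket 0 [0.635 0.527 0.   ] [0.562 0.6   0.   ]
basket 0.1 [0.59  0.449 0.1  ] [0.536 0.503 0.1  ]
basket 0.2 [0.545 0.372 0.2  ] [0.511 0.406 0.2  ]
scene [0.589 0.558 0.   ] [0.539 0.687 0.   ] side [0.627 0.586 0.   ]
scene [0.622 0.467 0.1  ] [0.577 0.583 0.1  ] side [0.517 0.387 0.1  ]
scene [0.655 0.376 0.2  ] [0.616 0.479 0.2  ] side [0.406 0.189 0.2  ]
```

Run:
```python
import pickle,numpy as np
from fit import proj
from scipy.optimize import least_squares
s=pickle.load(open("c0.pkl","rb"));t=np.linspace(0,6.283,200)
def ring(x,y,r,z,c):return proj(np.c_[x+r*np.cos(t),y+r*np.sin(t),0*t+z],s[c])
def f(p):
    x,y,r0,r1,h=p;a=ring(x,y,r0,0,"side");b=ring(x,y,r1,h,"side");d=ring(x,y,r0,0,"scene");e=ring(x,y,r1,h,"scene")
    return [a[:,0].min()-214,a[:,0].max()-298,a[:,1].max()-137,b[:,0].min()-198,b[:,0].max()-302,b[:,1].min()-34,b[:,1].max()-66,d[:,0].min()-552,e[:,0].min()-578]
r=least_squares(f,[.65,.7,.1,.13,.2]);print(r.x.round(3),r.fun.round(1))
```

```text
[0.666 0.643 0.118 0.144 0.216] [ 1.6 -1.4  5.4 -2.2  1.5  1.5  0.3 -0.5  2.6]
```

Emit:
move_arm(commands=[{"hand": 8, "travel": [0, -0.15, 4], "twist": [0, 0, 0]}, {"hand": 8, "travel": [0, 0, 4], "twist": [0, 0, 0]}, {"hand": 8, "travel": [0, 0, 3], "twist": [0, 0, 0]}, {"hand": 8, "travel": [0, 0, 0], "twist": [0, 0, 0]}, {"hand": 8, "travel": [0, 0, 0], "twist": [0, 0, 0]}])

```text
time: 13.72
position: [0.5504, 0.2332, 0.1191]
tool_rot: [0.001, 1.0, -0.001, -0.002]
ft_force: [0.3, 0.1, 0.9]
grip_width: 0.0799
grip_force: 0.0
```

Emit:
move_arm(commands=[{"hand": 8, "travel": [0, 0, 2], "twist": [0, 0, 0]}, {"hand": 8, "travel": [0, 0, 2], "twist": [0, 0, 0]}, {"hand": 8, "travel": [0, 0, 0.8], "twist": [0, 0, 0]}, {"hand": 8, "travel": [0, 0, 0], "twist": [0, 0, 0]}, {"hand": 8, "travel": [0, 0, 0], "twist": [0, 0, 0]}])

```text
time: 14.13
position: [0.5524, 0.2349, 0.0738]
tool_rot: [0.0, 1.0, 0.0, 0.001]
ft_force: [0.6, 0.4, 0.2]
grip_width: 0.0799
grip_force: 0.0
```

Emit:
move_arm(commands=[{"hand": 3.5, "travel": [0, 0, 0], "twist": [0, 0, 0]}, {"hand": 3.5, "travel": [0, 0, 0], "twist": [0, 0, 0]}, {"hand": 3.5, "travel": [0, 0, 0], "twist": [0, 0, 0]}, {"hand": 3.5, "travel": [0, 0, 0], "twist": [0, 0, 0]}, {"hand": 3.5, "travel": [0, 0, 0], "twist": [0, 0, 0]}])

```text
time: 14.55
position: [0.5514, 0.2352, 0.0727]
tool_rot: [-0.0, 1.0, 0.0, 0.0]
ft_force: [0.1, -0.9, 0.3]
grip_width: 0.0545
grip_force: 0.0
```

Emit:
move_arm(commands=[{"hand": 3.5, "travel": [0, 0, 0], "twist": [0, 0, 0]}, {"hand": 3.5, "travel": [0, 0, 0], "twist": [0, 0, 0]}, {"hand": 3.5, "travel": [0, 0, 0], "twist": [0, 0, 0]}, {"hand": 3.5, "travel": [0, 0, 0], "twist": [0, 0, 0]}, {"hand": 3.5, "travel": [0, 0, 0], "twist": [0, 0, 0]}])

```text
time: 14.97
position: [0.5513, 0.2352, 0.0723]
tool_rot: [0.0, 1.0, 0.0, 0.0]
ft_force: [0.3, 0.2, 0.6]
grip_width: 0.0435
grip_force: 19.7
```

Emit:
move_arm(commands=[{"hand": 3.5, "travel": [0, 0, -2], "twist": [0, 0, 0]}, {"hand": 3.5, "travel": [0, 0, -3.5], "twist": [0, 0, 0]}, {"hand": 3.5, "travel": [0, 0, -3.5], "twist": [0, 0, 0]}, {"hand": 3.5, "travel": [0, 0, -3.5], "twist": [0, 0, 0]}, {"hand": 3.5, "travel": [0, 0, -3], "twist": [0, 0, 0]}])

```text
time: 15.38
position: [0.5511, 0.235, 0.2291]
tool_rot: [-0.0, 1.0, -0.0, 0.0]
ft_force: [0.3, 0.5, -0.7]
grip_width: 0.0435
grip_force: 19.7
```

Emit:
move_arm(commands=[{"hand": 3.5, "travel": [-0.1, -2, 0], "twist": [0, 0, 0]}, {"hand": 3.5, "travel": [-0.2, -3.6, 0], "twist": [0, 0, 0]}, {"hand": 3.5, "travel": [-0.2, -3.6, 0], "twist": [0, 0, 0]}, {"hand": 3.5, "travel": [-0.2, -3.6, 0], "twist": [0, 0, 0]}, {"hand": 3.5, "travel": [-0.2, -3.6, 0], "twist": [0, 0, 0]}])

```text
time: 15.8
position: [0.5595, 0.0698, 0.227]
tool_rot: [-0.0, 1.0, -0.0, -0.0]
ft_force: [0.2, -0.0, -1.7]
grip_width: 0.0436
grip_force: 19.7
```

Emit:
move_arm(commands=[{"hand": 3.5, "travel": [-0.2, -3.6, 0], "twist": [0, 0, 0]}, {"hand": 3.5, "travel": [-0.2, -3.6, 0], "twist": [0, 0, 0]}, {"hand": 3.5, "travel": [-0.2, -3.6, 0], "twist": [0, 0, 0]}, {"hand": 3.5, "travel": [-0.2, -3.6, 0], "twist": [0, 0, 0]}, {"hand": 3.5, "travel": [-0.2, -3.6, 0], "twist": [0, 0, 0]}])

```text
time: 16.22
position: [0.5695, -0.1105, 0.2268]
tool_rot: [0.0, 1.0, 0.0, -0.001]
ft_force: [0.8, 0.6, -0.5]
grip_width: 0.0435
grip_force: 19.7
```

Emit:
move_arm(commands=[{"hand": 3.5, "travel": [-0.3, -3.6, 0], "twist": [0, 0, 0]}, {"hand": 3.5, "travel": [-0.3, -3.6, 0], "twist": [0, 0, 0]}, {"hand": 3.5, "travel": [-0.3, -3.6, 0], "twist": [0, 0, 0]}, {"hand": 3.5, "travel": [-0.3, -3.6, 0], "twist": [0, 0, 0]}, {"hand": 3.5, "travel": [-0.3, -3.6, 0], "twist": [0, 0, 0]}])

```text
time: 16.63
position: [0.5845, -0.2905, 0.2266]
tool_rot: [0.0, 1.0, 0.0, -0.001]
ft_force: [-0.8, -0.1, -0.6]
grip_width: 0.0435
grip_force: 19.7
```

Emit:
move_arm(commands=[{"hand": 3.5, "travel": [-0.3, -3.6, 0], "twist": [0, 0, 0]}, {"hand": 3.5, "travel": [-0.2, -3.2, 0], "twist": [0, 0, 0]}, {"hand": 3.5, "travel": [0, -1.6, 0], "twist": [0, 0, 0]}, {"hand": 3.5, "travel": [0, 0, 0], "twist": [0, 0, 0]}, {"hand": 3.5, "travel": [0, 0, 0], "twist": [0, 0, 0]}])

```text
time: 17.05
position: [0.5894, -0.3727, 0.2262]
tool_rot: [0.001, 1.0, 0.001, -0.001]
ft_force: [-0.4, 0.1, -0.7]
grip_width: 0.0435
grip_force: 19.7
```

Emit:
move_arm(commands=[{"hand": 3.5, "travel": [0, 0, 3.5], "twist": [0, 0, 0]}, {"hand": 3.5, "travel": [0, 0, 3.5], "twist": [0, 0, 0]}, {"hand": 3.5, "travel": [0, 0, 3], "twist": [0, 0, 0]}, {"hand": 3.5, "travel": [0, 0, 0], "twist": [0, 0, 0]}, {"hand": 3.5, "travel": [0, 0, 0], "twist": [0, 0, 0]}])

```text
time: 17.47
position: [0.5893, -0.3697, 0.1256]
tool_rot: [-0.001, 1.0, 0.002, -0.002]
ft_force: [-0.3, -0.1, -0.4]
grip_width: 0.0438
grip_force: 19.7
```

Emit:
move_arm(commands=[{"hand": 3.5, "travel": [0, 0, 2], "twist": [0, 0, 0]}, {"hand": 3.5, "travel": [0, 0, 1.8], "twist": [0, 0, 0]}, {"hand": 3.5, "travel": [0, 0, 1], "twist": [0, 0, 0]}, {"hand": 3.5, "travel": [0, 0, 0.5], "twist": [0, 0, 0]}, {"hand": 3.5, "travel": [0, 0, 0], "twist": [0, 0, 0]}])

```text
time: 17.88
position: [0.5906, -0.3725, 0.0748]
tool_rot: [-0.0, 1.0, -0.0, 0.0]
ft_force: [0.3, 0.0, -0.6]
grip_width: 0.0433
grip_force: 19.7
```

Emit:
move_arm(commands=[{"hand": 7, "travel": [0, 0, 0], "twist": [0, 0, 0]}, {"hand": 7, "travel": [0, 0, 0], "twist": [0, 0, 0]}, {"hand": 7, "travel": [0, 0, 0], "twist": [0, 0, 0]}, {"hand": 7, "travel": [0, 0, 0], "twist": [0, 0, 0]}, {"hand": 7, "travel": [0, 0, 0], "twist": [0, 0, 0]}])

```text
time: 18.3
position: [0.5906, -0.3732, 0.0751]
tool_rot: [0.0, 1.0, -0.0, 0.001]
ft_force: [0.1, 0.3, 0.2]
grip_width: 0.0667
grip_force: 0.0
```

Emit:
move_arm(commands=[{"hand": 7.5, "travel": [0, 0, -2], "twist": [0, 0, 0]}, {"hand": 7.5, "travel": [0, 0, -4], "twist": [0, 0, 0]}, {"hand": 7.5, "travel": [0, 0, -4], "twist": [0, 0, 0]}, {"hand": 7.5, "travel": [0, 0, -4], "twist": [0, 0, 0]}, {"hand": 7.5, "travel": [0, 0, -1.5], "twist": [0, 0, 0]}])

```text
time: 18.72
position: [0.5926, -0.3749, 0.2367]
tool_rot: [-0.0, 1.0, -0.004, 0.004]
ft_force: [1.2, -1.2, 0.9]
grip_width: 0.0752
grip_force: 0.0
```

Emit:
move_arm(commands=[{"hand": 8, "travel": [0.1, 3.9, 0], "twist": [0, 0, 0]}, {"hand": 8, "travel": [0.1, 3.9, 0], "twist": [0, 0, 0]}, {"hand": 8, "travel": [0.1, 3.9, 0], "twist": [0, 0, 0]}, {"hand": 8, "travel": [0.1, 3.9, 0], "twist": [0, 0, 0]}, {"hand": 8, "travel": [0.1, 3.9, 0], "twist": [0, 0, 0]}])

```text
time: 19.13
position: [0.5848, -0.1764, 0.2297]
tool_rot: [0.0, 1.0, -0.0, 0.0]
ft_force: [0.7, 0.0, -0.2]
grip_width: 0.0801
grip_force: 0.0
```

Emit:
move_arm(commands=[{"hand": 8, "travel": [0.1, 3.9, 0], "twist": [0, 0, 0]}, {"hand": 8, "travel": [0.1, 3.9, 0], "twist": [0, 0, 0]}, {"hand": 8, "travel": [0.1, 3.9, 0], "twist": [0, 0, 0]}, {"hand": 8, "travel": [0.1, 3.9, 0], "twist": [0, 0, 0]}, {"hand": 8, "travel": [0.1, 3.9, 0], "twist": [0, 0, 0]}])

```text
time: 19.55
position: [0.5799, 0.0189, 0.2297]
tool_rot: [0.0, 1.0, -0.0, 0.0]
ft_force: [0.0, -0.3, -0.2]
grip_width: 0.0799
grip_force: 0.0
```

Emit:
move_arm(commands=[{"hand": 8, "travel": [0.1, 3.9, 0], "twist": [0, 0, 0]}, {"hand": 8, "travel": [0.1, 3.9, 0], "twist": [0, 0, 0]}, {"hand": 8, "travel": [0.1, 3.9, 0], "twist": [0, 0, 0]}, {"hand": 8, "travel": [0.1, 3.9, 0], "twist": [0, 0, 0]}, {"hand": 8, "travel": [0.1, 3.9, 0], "twist": [0, 0, 0]}])

```text
time: 19.97
position: [0.5749, 0.214, 0.2297]
tool_rot: [0.0, 1.0, 0.0, 0.0]
ft_force: [0.5, 0.2, -0.5]
grip_width: 0.08
grip_force: 0.0
```

Emit:
move_arm(commands=[{"hand": 8, "travel": [0.1, 3.9, 0], "twist": [0, 0, 0]}, {"hand": 8, "travel": [0.1, 3.9, 0], "twist": [0, 0, 0]}, {"hand": 8, "travel": [0.1, 3.9, 0], "twist": [0, 0, 0]}, {"hand": 8, "travel": [0.1, 2.7, 0], "twist": [0, 0, 0]}, {"hand": 8, "travel": [0, 0.4, 0], "twist": [0, 0, 0]}])

```text
time: 20.38
position: [0.5702, 0.3655, 0.2295]
tool_rot: [-0.002, 1.0, 0.001, 0.001]
ft_force: [-0.2, 0.5, 0.0]
grip_width: 0.0796
grip_force: 0.0
```

Emit:
move_arm(commands=[{"hand": 8, "travel": [0, 0, 0], "twist": [0, 0, 0]}, {"hand": 8, "travel": [0, 0, 3], "twist": [0, 0, 0]}, {"hand": 8, "travel": [0, 0, 3], "twist": [0, 0, 0]}, {"hand": 8, "travel": [0, 0, 0], "twist": [0, 0, 0]}, {"hand": 8, "travel": [0, 0, 0], "twist": [0, 0, 0]}])

```text
time: 20.8
position: [0.5703, 0.358, 0.1677]
tool_rot: [0.001, 1.0, -0.001, -0.002]
ft_force: [0.5, -0.1, 0.4]
grip_width: 0.0799
grip_force: 0.0
```

Run:
```python
from rig import robot
import cv2,pickle
o=robot.get_obs();print(o['position'],o['tool_rot'].round(4),o['q'].round(2))
c=robot.camera("wrist");pickle.dump((o,c),open("w4.pkl","wb"));cv2.imwrite("pics/w4.png",c["frame"][:,:,::-1])
```

```text
[0.57025449 0.35799138 0.16772821] [ 8.0e-04  1.0e+00 -1.2e-03 -2.3e-03] [ 0.4   0.68  1.36 -0.    1.11 -1.17]
```

View pics/w4.png

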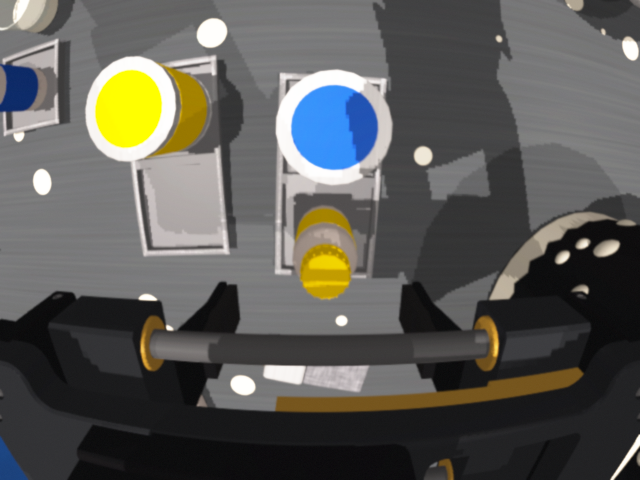

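The yellow cap is at (325,275), 2 mm off centre, and the empty yellow bay is at (185,205). I'll descend.

Emit:
move_arm(commands=[{"hand": 8, "travel": [0, 0, 3], "twist": [0, 0, 0]}, {"hand": 8, "travel": [0, 0, 3], "twist": [0, 0, 0]}, {"hand": 8, "travel": [0, 0, 2.5], "twist": [0, 0, 0]}, {"hand": 8, "travel": [0, 0, 1.1], "twist": [0, 0, 0]}, {"hand": 8, "travel": [0, 0, 0], "twist": [0, 0, 0]}])

```text
time: 21.27
position: [0.5708, 0.3592, 0.0722]
tool_rot: [0.0, 1.0, -0.001, -0.001]
ft_force: [-0.6, -0.4, -0.1]
grip_width: 0.0799
grip_force: 0.0
```

Emit:
move_arm(commands=[{"hand": 3.5, "travel": [0, 0, 0], "twist": [0, 0, 0]}, {"hand": 3.5, "travel": [0, 0, 0], "twist": [0, 0, 0]}, {"hand": 3.5, "travel": [0, 0, 0], "twist": [0, 0, 0]}, {"hand": 3.5, "travel": [0, 0, 0], "twist": [0, 0, 0]}, {"hand": 3.5, "travel": [0, 0, 0], "twist": [0, 0, 0]}])

```text
time: 21.68
position: [0.5719, 0.3604, 0.0747]
tool_rot: [-0.0, 1.0, 0.0, 0.001]
ft_force: [0.8, 0.3, -0.7]
grip_width: 0.0545
grip_force: 0.0
```

Emit:
move_arm(commands=[{"hand": 3.5, "travel": [0, 0, 0], "twist": [0, 0, 0]}, {"hand": 3.5, "travel": [0, 0, 0], "twist": [0, 0, 0]}, {"hand": 3.5, "travel": [0, 0, 0], "twist": [0, 0, 0]}, {"hand": 3.5, "travel": [0, 0, 0], "twist": [0, 0, 0]}, {"hand": 3.5, "travel": [0, 0, 0], "twist": [0, 0, 0]}])

```text
time: 22.1
position: [0.5716, 0.3604, 0.0738]
tool_rot: [-0.0, 1.0, 0.0, 0.0]
ft_force: [-0.7, 0.8, 3.6]
grip_width: 0.0433
grip_force: 20.0
```

Emit:
move_arm(commands=[{"hand": 3.5, "travel": [0, 0, -2], "twist": [0, 0, 0]}, {"hand": 3.5, "travel": [0, 0, -3], "twist": [0, 0, 0]}, {"hand": 3.5, "travel": [0, 0, -3], "twist": [0, 0, 0]}, {"hand": 3.5, "travel": [0, 0, -1], "twist": [0, 0, 0]}, {"hand": 3.5, "travel": [0, 0, 0], "twist": [0, 0, 0]}])

```text
time: 22.52
position: [0.573, 0.3608, 0.1661]
tool_rot: [-0.0, 1.0, 0.001, 0.003]
ft_force: [-0.3, -0.1, -0.8]
grip_width: 0.0432
grip_force: 20.0
```

Emit:
move_arm(commands=[{"hand": 3.5, "travel": [0.4, -1.8, 0], "twist": [0, 0, 0]}, {"hand": 3.5, "travel": [0.4, -3.2, 0], "twist": [0, 0, 0]}, {"hand": 3.5, "travel": [0.4, -3.2, 0], "twist": [0, 0, 0]}, {"hand": 3.5, "travel": [0.4, -2.5, 0], "twist": [0, 0, 0]}, {"hand": 3.5, "travel": [0.4, -1.6, 0], "twist": [0, 0, 0]}])

```text
time: 22.93
position: [0.5491, 0.2342, 0.1606]
tool_rot: [0.001, 1.0, -0.001, -0.003]
ft_force: [0.5, -0.6, -1.1]
grip_width: 0.0435
grip_force: 20.0
```

Emit:
move_arm(commands=[{"hand": 3.5, "travel": [0, 0, 0], "twist": [0, 0, 0]}, {"hand": 3.5, "travel": [0, 0, 2], "twist": [0, 0, 0]}, {"hand": 3.5, "travel": [0, 0, 2], "twist": [0, 0, 0]}, {"hand": 3.5, "travel": [0, 0, 0], "twist": [0, 0, 0]}, {"hand": 3.5, "travel": [0, 0, 0], "twist": [0, 0, 0]}])

```text
time: 23.35
position: [0.5495, 0.2372, 0.121]
tool_rot: [-0.0, 1.0, -0.0, -0.003]
ft_force: [-0.2, 0.4, -0.6]
grip_width: 0.0438
grip_force: 20.0
```

Emit:
move_arm(commands=[{"hand": 3.5, "travel": [0, 0, 2], "twist": [0, 0, 0]}, {"hand": 3.5, "travel": [0, 0, 1.5], "twist": [0, 0, 0]}, {"hand": 3.5, "travel": [0, 0, 0.8], "twist": [0, 0, 0]}, {"hand": 3.5, "travel": [0, 0, 0.3], "twist": [0, 0, 0]}, {"hand": 3.5, "travel": [0, 0, 0], "twist": [0, 0, 0]}])

```text
time: 23.77
position: [0.5511, 0.2374, 0.077]
tool_rot: [-0.0, 1.0, -0.0, -0.0]
ft_force: [0.4, -0.2, -0.6]
grip_width: 0.0435
grip_force: 20.0
```

Emit:
move_arm(commands=[{"hand": 7, "travel": [0, 0, 0], "twist": [0, 0, 0]}, {"hand": 7, "travel": [0, 0, 0], "twist": [0, 0, 0]}, {"hand": 7, "travel": [0, 0, 0], "twist": [0, 0, 0]}, {"hand": 7, "travel": [0, 0, 0], "twist": [0, 0, 0]}, {"hand": 7, "travel": [0, 0, 0], "twist": [0, 0, 0]}])

```text
time: 24.18
position: [0.5516, 0.2372, 0.078]
tool_rot: [-0.0, 1.0, 0.0, 0.001]
ft_force: [0.0, 0.5, -1.2]
grip_width: 0.0669
grip_force: 0.0
```

Emit:
move_arm(commands=[{"hand": 7.5, "travel": [0, 0, -2], "twist": [0, 0, 0]}, {"hand": 7.5, "travel": [0, 0, -4], "twist": [0, 0, 0]}, {"hand": 7.5, "travel": [0, 0, -4], "twist": [0, 0, 0]}, {"hand": 7.5, "travel": [0, 0, -4], "twist": [0, 0, 0]}, {"hand": 7.5, "travel": [0, 0, -1.5], "twist": [0, 0, 0]}])

```text
time: 24.6
position: [0.554, 0.2378, 0.2386]
tool_rot: [-0.0, 1.0, 0.001, 0.005]
ft_force: [0.6, -0.0, 0.7]
grip_width: 0.0743
grip_force: 0.0
```

Emit:
move_arm(commands=[{"hand": 8, "travel": [2.1, -2.8, 0], "twist": [0, 0, 0]}, {"hand": 8, "travel": [2.1, -2.8, 0], "twist": [0, 0, 0]}, {"hand": 8, "travel": [2.1, -2.8, 0], "twist": [0, 0, 0]}, {"hand": 8, "travel": [2.1, -2.8, 0], "twist": [0, 0, 0]}, {"hand": 8, "travel": [2.1, -2.8, 0], "twist": [0, 0, 0]}])

```text
time: 25.02
position: [0.445, 0.0962, 0.2326]
tool_rot: [-0.0, 1.0, -0.0, 0.0]
ft_force: [1.1, -0.4, -0.2]
grip_width: 0.0796
grip_force: 0.0
```

Emit:
move_arm(commands=[{"hand": 8, "travel": [2.2, -2.8, 0], "twist": [0, 0, 0]}, {"hand": 8, "travel": [0, 0, 0], "twist": [0, 0, 0]}, {"hand": 8, "travel": [0, 0, 3], "twist": [0, 0, 0]}, {"hand": 8, "travel": [0, 0, 3], "twist": [0, 0, 0]}, {"hand": 8, "travel": [0, 0, 0], "twist": [0, 0, 0]}])

```text
time: 25.43
position: [0.4217, 0.0692, 0.1692]
tool_rot: [0.001, 1.0, 0.0, -0.004]
ft_force: [-1.2, -0.2, -0.5]
grip_width: 0.0801
grip_force: 0.0
```

Run:
```python
from rig import robot
import cv2
o=robot.get_obs();print(o['position'],o['q'].round(2))
cv2.imwrite("pics/w5.png",robot.camera("wrist")["frame"][:,:,::-1])
```

```text
[0.42165119 0.06921393 0.16919342] [-0.1   0.39  1.98  0.    0.77 -1.67]
```

View pics/w5.png

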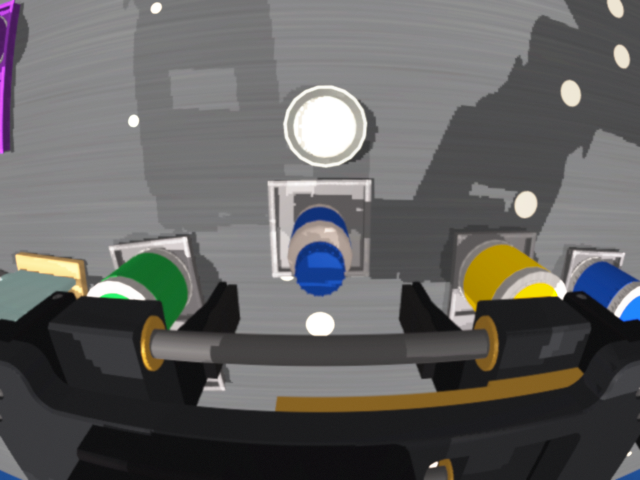

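The blue cap at (320,270) is centred between the fingers and the cup is clear at (325,125). I'll grasp.

Emit:
move_arm(commands=[{"hand": 8, "travel": [0, 0, 3.5], "twist": [0, 0, 0]}, {"hand": 8, "travel": [0, 0, 3.5], "twist": [0, 0, 0]}, {"hand": 8, "travel": [0, 0, 2], "twist": [0, 0, 0]}, {"hand": 8, "travel": [0, 0, 0.9], "twist": [0, 0, 0]}, {"hand": 8, "travel": [0, 0, 0], "twist": [0, 0, 0]}])

```text
time: 25.9
position: [0.4246, 0.0694, 0.0726]
tool_rot: [-0.0, 1.0, 0.0, -0.001]
ft_force: [-0.1, 0.3, -0.1]
grip_width: 0.0803
grip_force: 0.0
```

Emit:
move_arm(commands=[{"hand": 3.5, "travel": [0, 0, 0], "twist": [0, 0, 0]}, {"hand": 3.5, "travel": [0, 0, 0], "twist": [0, 0, 0]}, {"hand": 3.5, "travel": [0, 0, 0], "twist": [0, 0, 0]}, {"hand": 3.5, "travel": [0, 0, 0], "twist": [0, 0, 0]}, {"hand": 3.5, "travel": [0, 0, 0], "twist": [0, 0, 0]}])

```text
time: 26.32
position: [0.4248, 0.0691, 0.0741]
tool_rot: [-0.0, 1.0, -0.0, 0.001]
ft_force: [0.0, 0.4, 0.3]
grip_width: 0.0543
grip_force: 0.0
```

Emit:
move_arm(commands=[{"hand": 3.5, "travel": [0, 0, 0], "twist": [0, 0, 0]}, {"hand": 3.5, "travel": [0, 0, 0], "twist": [0, 0, 0]}, {"hand": 3.5, "travel": [0, 0, 0], "twist": [0, 0, 0]}, {"hand": 3.5, "travel": [0, 0, 0], "twist": [0, 0, 0]}, {"hand": 3.5, "travel": [0, 0, 0], "twist": [0, 0, 0]}])

```text
time: 26.73
position: [0.4245, 0.0692, 0.0736]
tool_rot: [0.0, 1.0, 0.0, 0.0]
ft_force: [0.1, 1.8, 5.5]
grip_width: 0.0434
grip_force: 20.0
```

Emit:
move_arm(commands=[{"hand": 3.5, "travel": [0, 0, -2], "twist": [0, 0, 0]}, {"hand": 3.5, "travel": [0, 0, -3.5], "twist": [0, 0, 0]}, {"hand": 3.5, "travel": [0, 0, -3.5], "twist": [0, 0, 0]}, {"hand": 3.5, "travel": [0, 0, -3.5], "twist": [0, 0, 0]}, {"hand": 3.5, "travel": [0, 0, -2.5], "twist": [0, 0, 0]}])

```text
time: 27.15
position: [0.4243, 0.0691, 0.2255]
tool_rot: [-0.0, 1.0, -0.0, 0.001]
ft_force: [-0.7, 0.9, -2.8]
grip_width: 0.0434
grip_force: 20.0
```

Emit:
move_arm(commands=[{"hand": 3.5, "travel": [-0.8, 1.6, 0], "twist": [0, 0, 0]}, {"hand": 3.5, "travel": [-1.6, 3.2, 0], "twist": [0, 0, 0]}, {"hand": 3.5, "travel": [-1.6, 3.2, 0], "twist": [0, 0, 0]}, {"hand": 3.5, "travel": [-1.6, 3.2, 0], "twist": [0, 0, 0]}, {"hand": 3.5, "travel": [-1.6, 3.2, 0], "twist": [0, 0, 0]}])

```text
time: 27.57
position: [0.496, 0.2143, 0.2227]
tool_rot: [0.0, 1.0, -0.0, -0.001]
ft_force: [1.1, -1.0, -1.8]
grip_width: 0.0436
grip_force: 20.0
```

Emit:
move_arm(commands=[{"hand": 3.5, "travel": [-1.6, 3.2, 0], "twist": [0, 0, 0]}, {"hand": 3.5, "travel": [-1.6, 3.2, 0], "twist": [0, 0, 0]}, {"hand": 3.5, "travel": [-1.6, 3.2, 0], "twist": [0, 0, 0]}, {"hand": 3.5, "travel": [-1.6, 3.2, 0], "twist": [0, 0, 0]}, {"hand": 3.5, "travel": [-1, 2.3, 0], "twist": [0, 0, 0]}])

```text
time: 27.98
position: [0.5709, 0.3667, 0.222]
tool_rot: [-0.001, 1.0, 0.0, -0.0]
ft_force: [-0.6, -0.5, -1.7]
grip_width: 0.0436
grip_force: 20.0
```

Emit:
move_arm(commands=[{"hand": 3.5, "travel": [0, 0, 0], "twist": [0, 0, 0]}, {"hand": 3.5, "travel": [0, 0, 3], "twist": [0, 0, 0]}, {"hand": 3.5, "travel": [0, 0, 3.5], "twist": [0, 0, 0]}, {"hand": 3.5, "travel": [0, 0, 3.5], "twist": [0, 0, 0]}, {"hand": 3.5, "travel": [0, 0, 0], "twist": [0, 0, 0]}])

```text
time: 28.4
position: [0.5639, 0.3609, 0.1145]
tool_rot: [0.0, 1.0, -0.004, -0.009]
ft_force: [-1.7, -0.5, -3.0]
grip_width: 0.0439
grip_force: 20.0
```

Emit:
move_arm(commands=[{"hand": 3.5, "travel": [0, 0, 0], "twist": [0, 0, 0]}, {"hand": 3.5, "travel": [0, 0, 0], "twist": [0, 0, 0]}, {"hand": 3.5, "travel": [0, 0, 0], "twist": [0, 0, 0]}])

```text
time: 28.65
position: [0.572, 0.3646, 0.126]
tool_rot: [0.0, 1.0, 0.001, 0.002]
ft_force: [-1.1, -0.5, -1.3]
grip_width: 0.0432
grip_force: 20.0
```

Emit:
move_arm(commands=[{"hand": 3.5, "travel": [0, 0, 2], "twist": [0, 0, 0]}, {"hand": 3.5, "travel": [0, 0, 1.5], "twist": [0, 0, 0]}, {"hand": 3.5, "travel": [0, 0, 0.8], "twist": [0, 0, 0]}, {"hand": 3.5, "travel": [0, 0, 0.4], "twist": [0, 0, 0]}, {"hand": 3.5, "travel": [0, 0, 0], "twist": [0, 0, 0]}])

```text
time: 29.07
position: [0.5705, 0.3642, 0.0768]
tool_rot: [0.0, 1.0, 0.0, 0.0]
ft_force: [0.4, -1.0, -1.0]
grip_width: 0.0437
grip_force: 20.0
```

Emit:
move_arm(commands=[{"hand": 7, "travel": [0, 0, 0], "twist": [0, 0, 0]}, {"hand": 7, "travel": [0, 0, 0], "twist": [0, 0, 0]}, {"hand": 7, "travel": [0, 0, 0], "twist": [0, 0, 0]}, {"hand": 7, "travel": [0, 0, 0], "twist": [0, 0, 0]}, {"hand": 7, "travel": [0, 0, 0], "twist": [0, 0, 0]}])

```text
time: 29.48
position: [0.5706, 0.3643, 0.077]
tool_rot: [-0.0, 1.0, 0.0, 0.001]
ft_force: [-0.7, -0.4, 0.0]
grip_width: 0.067
grip_force: 0.0
```

Emit:
move_arm(commands=[{"hand": 7.5, "travel": [0, 0, -2], "twist": [0, 0, 0]}, {"hand": 7.5, "travel": [0, 0, -4], "twist": [0, 0, 0]}, {"hand": 7.5, "travel": [0, 0, -4], "twist": [0, 0, 0]}, {"hand": 7.5, "travel": [0, 0, -4], "twist": [0, 0, 0]}, {"hand": 7.5, "travel": [0, 0, -1.5], "twist": [0, 0, 0]}])

```text
time: 29.9
position: [0.573, 0.3654, 0.2384]
tool_rot: [-0.0, 1.0, 0.002, 0.005]
ft_force: [1.1, 0.5, 1.4]
grip_width: 0.0746
grip_force: 0.0
```

Emit:
move_arm(commands=[{"hand": 7.5, "travel": [3, -3, 0], "twist": [0, 0, 0]}, {"hand": 7.5, "travel": [3, -2, 0], "twist": [0, 0, 0]}, {"hand": 7.5, "travel": [3, -2, 0], "twist": [0, 0, 0]}, {"hand": 7.5, "travel": [2, -2, 0], "twist": [0, 0, 0]}, {"hand": 7.5, "travel": [0, 0, 0], "twist": [0, 0, 0]}])

```text
time: 30.32
position: [0.4544, 0.2714, 0.2309]
tool_rot: [0.0, 1.0, -0.002, -0.004]
ft_force: [-0.3, -0.2, -0.5]
grip_width: 0.075
grip_force: 0.0
```

Run:
```python
from rig import robot
import cv2
cv2.imwrite("pics/end.png",robot.camera("scene")["frame"][:,:,::-1])
cv2.imwrite("pics/end2.png",robot.camera("side")["frame"][:,:,::-1])
```

```text
(no output)
```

View pics/end.png

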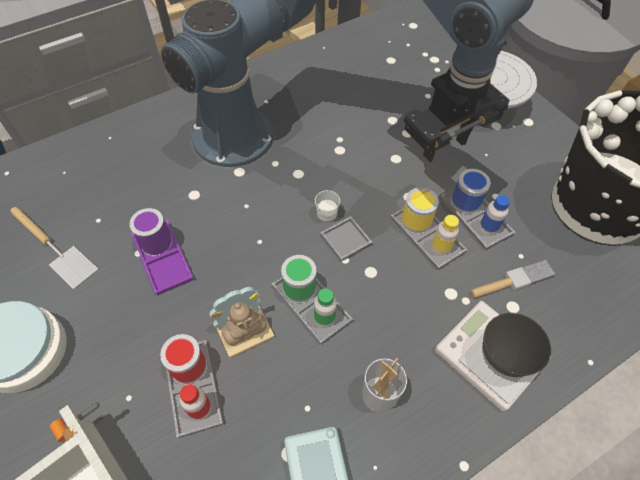

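View pics/end2.png

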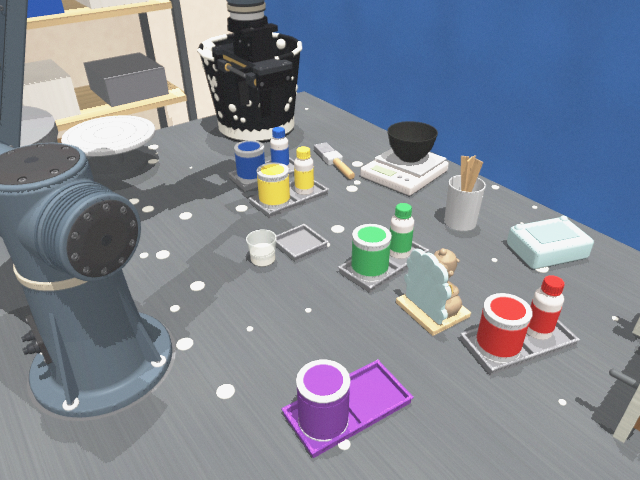

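All four bottles stand upright in their own kits: red at (193,402), green (325,307), yellow (447,235), blue (495,213). The spare tray is empty, and the bust at (243,322) and the cup are where they were.

```bash
python3 -c "
from rig import robot
print(robot.hand_in())"
```

```text
the job is handed in; nothing more can be done
None
```

The job is handed in at about 30 s on the robot's clock: all four hardener bottles stand upright in the bay of their own colour's kit, the spare tray is empty again, and the bust was not moved; the hand-in returned no verdict.

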